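# Get the jar out from behind the canister, cup and tumbler

### The arm

A 6-joint arm with a two-finger parallel gripper is mounted at the origin on the work surface. World frame = base frame: x ahead of the robot, y to its left, z up, the work surface at z = 0. Lengths are in mm, angles in degrees, forces in N, time in s.
With the tool pointing down it reaches from about 150 to 775 mm from the base axis. Payload 6.1 kg.
Tool frame: the origin (TCP) lies at the very end of the fingers, on their centre line; the grasp point (between the pads) lies 19 mm behind it; z points along the fingers, y is the line along which they close (so a half turn about z gives the same grasp; the last joint's range is limited). The gripper opens to 85 mm and grips with 20 to 120 N. Pads are 22 mm wide; open, the fingers measure 114 mm over their backs; the gripper's body (76 mm by 85 mm) begins 54 mm behind the grasp point. The pads swing forward as they close: fully open they stand 13 mm farther back than shut.
Start: joints at [-71.219, 7.208, -2.269, 80.523, 0, 90], TCP at [169.023, -497.031, 231.295] pointing down, gripper open.
Joint ranges: [-155.77, 155.77], [-54.66, 111.73], [-72.52, 77.12], [-102.08, 115.82], [-83.92, 84.16], [-180, 180]. Speed limits (degrees/s): [136.94, 136.94, 172.46, 180, 180, 180].

### API

Orientations are given as [roll, pitch, yaw] about the fixed x, y, z axes, in that order (R = Rz(yaw) Ry(pitch) Rx(roll)).
In Python, from bench import env, gripper_to, solve_ik, eyes, order, status gives the robot as it stands. Calls block until the motion is done:
- env.move_ptp(position, orientation): joint-space move of the TCP to a pose.
- env.move_straight(position, rotation=None, speed=150, threshold=None): straight line of the TCP; rotation=None keeps the orientation; speed is the mean speed in mm/s. With threshold (N) it stops when the force on the tool has changed by that much, and returns True; else False.
- env.goto_joints(angles): joint-space move.
- gripper_to(opening): finger opening in mm; the grip force is fixed at half the most; returns when the fingers have stopped.
- env.pause(seconds).
- solve_ik(position, orientation): joint angles nearest the present ones, or None.
- eyes.snapshot(name): name is "side" or "top" or "wrist"; returns a dict with "frame" (420x560x3 uint8, blue, green, red), "fx", "fy", "cx", "cy" (pixels), "D" ([k1, k2, p1, p2, k3] as OpenCV has them; the pictures are not rectified), "R" (3x3) and "t" (3): a world point X has camera coordinates R X + t. Camera axes: x right, y down, z forward; pixel columns grow to the right and rows downward; lengths in mm; the calibration is good to about 2 mm. A picture is of the moment at which its call begins. There is no depth.
A pose or a line that the arm cannot do raises env.IKError and nothing moves.
- order.sign_off(): hands the job in; it is judged then, once.
Readings, each from a call of its own:
- status.get_time_s(): time.
- status.get_q(): joint angles.
- status.get_joint_velocities(): joint speeds.
- status.get_effort(): joint torques, N m.
- status.get_ee_pos(): TCP position.
- status.get_ee_rot(): TCP orientation.
- status.get_force(): force on the tool from outside, world axes, zero at the start.
- status.get_wrist_torque(): the same for the moment, N m.
- status.get_opening(): finger opening in mm.
- status.get_finger_force(): force on a finger pad.
Only numpy, scipy, OpenCV 4.12 (cv2) and the standard library are available. Lean on these libraries where they do the work, as an engineer would, in place of code of your own. Each camera call takes 0.05 s, during which the arm holds its last target. There are 200 camera calls.

### The job

The stoppered glass jar on the wooden board is hemmed in by the steel canister, the white cup and the copper tumbler, each on its own mat. Leaving the jar where it is for now, first clear all three into the pink tray, then stand the jar in the middle of the marble slab while they wait there, and lastly put each of the three back on the middle of the mat it came from. Keep all four upright throughout and set them down without dropping them.

Things in the scene. Friction and masses are not known exactly. Their poses are not given: they have to be found in the camera images.
- canister_mid (a point): Steel canister, closed, 65 mm across, 94 mm tall, with a flat latch bar across the top of its lid (the side is plain up to 90 mm); about 0.22 kg. The point is on its axis, half-way up (47 mm above its underside); z is its axis, upwards. At the start it stands on the square mat.
- cup_mid (a point): White ceramic cup without handle, open top, 66 mm across the rim, 62 mm at 15 mm height, 85 mm tall, 4 mm wall; about 0.2 kg. The point is on its axis, half-way up (42.5 mm above its underside); z is its axis, upwards. At the start it stands on the round mat.
- tumbler_mid (a point): Copper tumbler, open top, 60 mm across the rim, 52 mm at the foot, 90 mm tall, 3 mm wall; about 0.16 kg. The point is on its axis, half-way up (45 mm above its underside); z is its axis, upwards. At the start it stands on the six-sided mat.
- jar_mid (a point): Glass jar with a grey silicone stopper fixed in it: glass 58 mm across, 76 mm tall, stopper 42 mm across, 19 mm above it; 0.28 kg. The point is on its axis, 47.5 mm above its underside; z upwards. It stands on the 12 mm board. The other three stand 75 mm from it, before and to either side; each has finger room square to its line to the jar, the jar only when they are gone.
- mat_square_top (a point): Square dark wooden mat, 76 mm wide, 5 mm thick, fixed on the board; place of the canister. The point is the centre of its top face, z up.
- mat_round_top (a point): Round cork mat, 82 mm across, 5 mm thick, fixed on the board; place of the cup. The point is the centre of its top face, z up.
- mat_hex_top (a point): Six-sided black rubber mat, 76 mm across flats, 5 mm thick, fixed on the board; place of the tumbler. The point is the centre of its top face, z up.
- tray: Shallow pink plastic tray, fixed, 320 mm along its own x, 130 mm along its own y, 16 mm tall over all, wall 4 mm. On the left or the right of the board. The origin is the centre of its underside; its inner floor is 4 mm above that. Empty at the start; three things fit in a row along its x about 95 mm apart.
- slab_top (a point): White marble slab, fixed, 120 x 120 mm, 12 mm thick, on the side of the board opposite to the tray. The point is the centre of its top face, z up.

How it is judged:
By the outcome, as a careful person would: the job done as asked, in the order asked, and still so for the second after the job is handed in, with the robot touching nothing.
It also fails if it takes over 131 s, if anything falls off the work surface, if the arm or the gripper's body presses on something with over 40 N, if the wrist force passes 120 N, or if a joint passes its speed limit or range.

## Working session

There is one attempt and no reset: what is moved stays moved. The work goes in short steps, each a Python script; the robot and the scene stay as the last script left them, time stands still between calls to the robot, and variables do not carry over. Pictures are saved under pics/ and viewed, at most 14 in all, crops included, and the job is handed in when it is done.

```bash
ls; mkdir -p pics
python3 - <<'E'
from bench import env, eyes, status
import cv2
for n in ("top","side"):
    s=eyes.snapshot(n); cv2.imwrite(f"pics/{n}0.png",s["frame"])
    print(n,s["fx"],s["fy"],s["cx"],s["cy"],s["D"],(-s["R"].T@s["t"]).round(1),s["R"].round(3).tolist())
print(status.get_time_s())
E
```

```text
pics
top 520.9469982095864 520.9469982095864 283.91518671542235 209.8920425488049 [-0.11628706  0.          0.          0.          0.        ] [474.7  -7.1 971.2] [[0.024, -1.0, 0.011], [-0.997, -0.025, -0.079], [0.079, -0.009, -0.997]]
side 474.60671375928206 474.60671375928206 285.31734349885943 209.28197461882382 [-0.15081558  0.          0.          0.          0.        ] [454.9 631.4 708.5] [[-0.984, -0.176, -0.0], [-0.125, 0.697, -0.706], [0.125, -0.695, -0.708]]
0.1
```

View pics/top0.png

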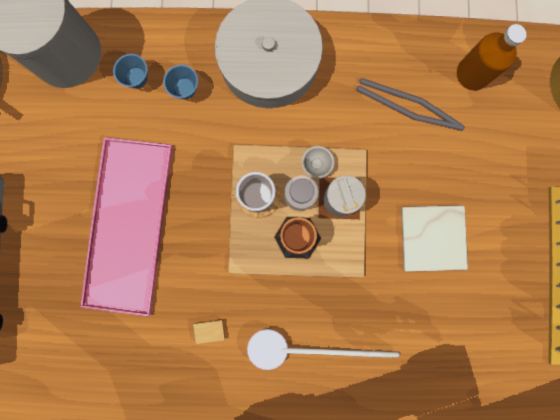

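View pics/side0.png

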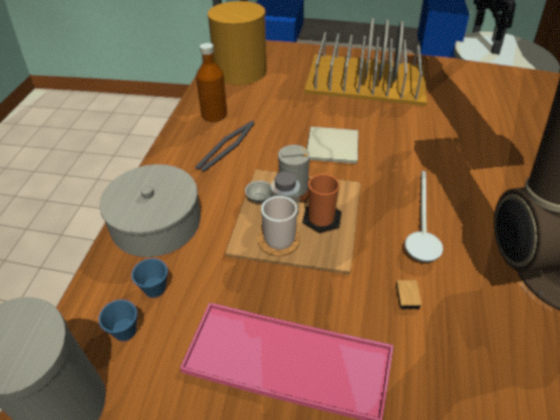

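Top view: cup (256,192), jar (301,193), canister (345,196), tumbler (298,237), glass bowl behind the jar (318,162), tray centre about (128,226), slab (435,238). Side view: the same layout, cup (280,222), tumbler (322,200), canister (293,170). I'll enlarge both.

```bash
cat > h.py <<'E'
import cv2, numpy as np
from bench import env, gripper_to, solve_ik, eyes, order, status
def K(s): return np.array([[s["fx"],0,s["cx"]],[0,s["fy"],s["cy"]],[0,0,1.]])
def ray(s,px):
    u=cv2.undistortPoints(np.array([[px]],float),K(s),np.array(s["D"],float))[0,0]
    R=np.array(s["R"]); return -R.T@np.array(s["t"]), R.T@np.array([u[0],u[1],1])
def atz(s,px,z):
    c,d=ray(s,px); return c+d*(z-c[2])/d[2]
def tri(s1,p1,s2,p2):
    c1,d1=ray(s1,p1);c2,d2=ray(s2,p2)
    ab=np.linalg.lstsq(np.c_[d1,-d2],c2-c1,rcond=None)[0]
    a,b=c1+d1*ab[0],c2+d2*ab[1]; return (a+b)/2,np.linalg.norm(a-b)
def proj(s,X):
    return cv2.projectPoints(np.array(X,float).reshape(-1,1,3),cv2.Rodrigues(np.array(s["R"]))[0],np.array(s["t"],float),K(s),np.array(s["D"],float))[0].reshape(-1,2)
def crop(s,x0,y0,x1,y1,k,fn):
    cv2.imwrite(fn,cv2.resize(s["frame"][y0:y1,x0:x1],None,fx=k,fy=k,interpolation=cv2.INTER_CUBIC))
E
python3 - <<'E'
from h import *
import pickle
s={n:eyes.snapshot(n) for n in("top","side")}; pickle.dump(s,open("s0.pkl","wb"))
crop(s["top"],225,140,375,285,4,"pics/topc.png"); crop(s["side"],225,140,375,275,4,"pics/sidec.png")
E
```

```text
(no output)
```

View pics/topc.png

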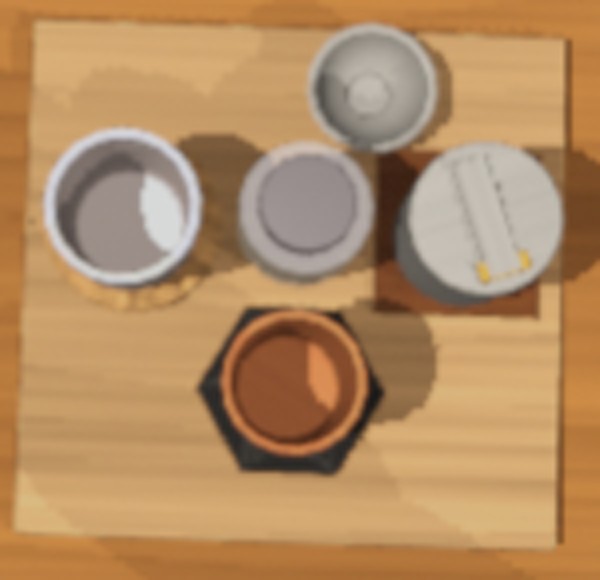

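View pics/sidec.png

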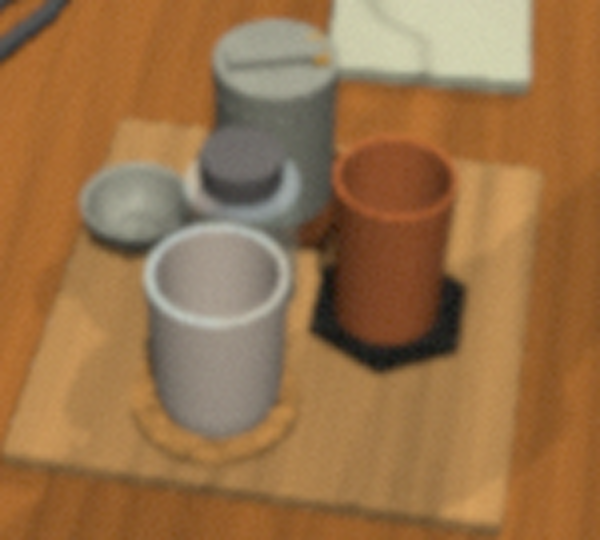

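Crops: top rims at cup (125,207), tumbler (294,383), canister lid (485,220), stopper (307,204), bowl close behind jar and canister. Side rims at cup (218,275), tumbler (394,178), lid (276,60), stopper (242,155). The hex, round and square mats are partly visible under their items.

Run:
```python
from h import *
import pickle
s=pickle.load(open("s0.pkl","rb")); T,S=s["top"],s["side"]
f=lambda p,o:(p[0]/4-.375+o[0],p[1]/4-.375+o[1])
for n,a,b,z in [("cup",(125,207),(218,275),102),("tum",(294,383),(394,178),107),("can",(485,220),(276,60),107),("jar",(307,204),(242,155),107),
  ("brd NL",(14,530),(500,526),12),("brd FL",(34,20),(5,460),12)]:
    a=f(a,(225,140));b=f(b,(225,140)); p,g=tri(T,a,S,b); print(n,p.round(1),g.round(1),"top@z",atz(T,a,z)[:2].round(1),"side@z",atz(S,b,z)[:2].round(1))
t=[(105,138),(172,144),(150,315),(82,307)]
print("tray",[atz(T,p,16)[:2].round().tolist() for p in t],np.mean([atz(T,p,16) for p in t],0))
t=[(402,207),(465,206),(467,270),(404,271)]; u=[(313,129),(359,131),(357,160),(306,158)]
print("slab",[atz(T,p,12)[:2].round().tolist() for p in t],[tri(T,t[i],S,u[j])[0].round().tolist() for i,j in ((2,1),(1,0),(3,2),(0,3))])
t=[(198,385),(245,310),(345,310),(383,388),(335,473),(240,470)]
q=[atz(T,f(p,(225,140)),17)[:2] for p in t]; print("hex",np.mean(q,0),np.array(q).round().tolist())
q=[atz(T,f(p,(225,140)),17)[:2] for p in [(378,152),(373,312),(538,317)]]; print("sq",(q[0]+q[2])/2,np.array(q).round().tolist())
```

```text
cup [574.   32.5  98.4] 0.6 top@z [573.9  32.4] side@z [573.   36.1]
tum [502.  -40.  104.7] 0.6 top@z [501.7 -39.9] side@z [502.1 -37.5]
can [ 572.1 -118.7  104.5] 0.2 top@z [ 571.7 -118.4] side@z [ 571.7 -115.6]
jar [576.6 -43.9 104.4] 0.5 top@z [576.5 -43.7] side@z [575.8 -40.9]
brd NL [433.1  83.5   9.2] 1.6 top@z [434.1  83.2] side@z [432.4  85.6]
brd FL [670.8  82.1   5. ] 3.1 top@z [671.   81.6] side@z [667.1  87.6]
tray [[678.0, 324.0], [669.0, 196.0], [352.0, 224.0], [362.0, 352.0]] [515.10325134 273.87823085  16.        ]
slab [[562.0, -236.0], [567.0, -357.0], [447.0, -361.0], [443.0, -241.0]] [[446.0, -363.0, 8.0], [565.0, -362.0, -1.0], [443.0, -241.0, 11.0], [562.0, -239.0, 2.0]]
hex [501.62094755 -42.07863718] [[503.0, 1.0], [537.0, -20.0], [539.0, -66.0], [503.0, -84.0], [464.0, -63.0], [464.0, -20.0]]
sq [ 574.84585492 -117.5119592 ] [[612.0, -80.0], [538.0, -79.0], [538.0, -155.0]]
```

Run:
```python
from h import *
import pickle
print(status.get_ee_rot(),status.get_time_s())
env.move_ptp([540,-42,330],[180,0,0])
s=eyes.snapshot("wrist"); pickle.dump(s,open("w0.pkl","wb")); print(status.get_time_s(),(-s["R"].T@s["t"]).round(1),s["R"].round(2).tolist(),status.get_ee_pos())
cv2.imwrite("pics/w0.png",cv2.resize(s["frame"],(800,600)))
```

```text
[-1.79941485e+02 -9.89197774e-04  1.87822346e+01] 0.2
2.3833 [609.  -42.3 472. ] [[-0.0, -1.0, 0.0], [-0.96, 0.0, 0.28], [-0.28, -0.0, -0.96]] [539.85787251 -42.79603689 329.85654458]
```

View pics/w0.png

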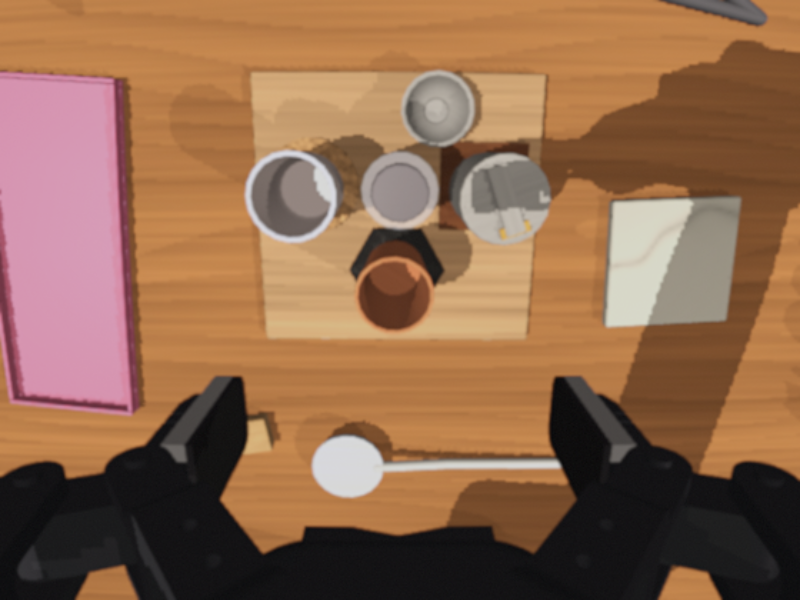

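Wrist view (800x600): cup rim (294,196), tumbler rim (395,294), canister lid (501,198), stopper (400,192), slab corners (612,201),(741,196),(727,320),(604,326).

Run:
```python
from h import *
import pickle
w=pickle.load(open("w0.pkl","rb"));s=pickle.load(open("s0.pkl","rb")); T,S=s["top"],s["side"]
f=lambda p:(p[0]/4-.375+225,p[1]/4-.375+140)
for n,a,b,z in [("cup",(125,207),(294,196),102),("tum",(294,383),(395,294),107),("can",(485,220),(501,198),107),("jar",(307,204),(400,192),107)]:
    b=np.array(b)*.7; p,g=tri(T,f(a),w,b); print(n,p.round(1),g.round(1),"wrist@z",atz(w,b,z)[:2].round(1))
q=[atz(w,np.array(p)*.7,12)[:2] for p in [(612,201),(741,196),(727,320),(604,326)]];print("slab",np.mean(q,0),np.round(q).tolist())
```

```text
cup [574.3  32.5  97.9] 0.3 wrist@z [574.6  31.6]
tum [501.8 -40.2 102.4] 0.1 wrist@z [503.1 -40.3]
can [ 572.6 -118.7   95.1] 2.5 wrist@z [ 573.4 -115.1]
jar [577.1 -44.  101.9] 0.1 wrist@z [577.5 -44. ]
slab [ 505.49523359 -297.70288795] [[562.0, -234.0], [568.0, -355.0], [449.0, -362.0], [443.0, -240.0]]
```

```bash
cat >> h.py <<'E'
ZT=225
def pick(xy,yaw,z,zt=ZT):
    env.move_ptp([*xy,zt],[180,0,yaw])
    if status.get_opening()<83: gripper_to(85)
    hit=env.move_straight([*xy,z],speed=130,threshold=12)
    if hit: print("HIT descending",status.get_ee_pos()); raise SystemExit
    gripper_to(35); print("grip",round(status.get_opening(),1),status.get_finger_force(),np.round(status.get_ee_pos(),1))
    env.move_straight([*xy,zt],speed=130)
    print("held",round(status.get_opening(),1),np.round(status.get_force(),1))
def place(xy,yaw,z,zt=ZT):
    "z: expected TCP height at contact"
    env.move_ptp([*xy,zt],[180,0,yaw]); env.move_straight([*xy,z+12],speed=130); env.pause(.2)
    hit=env.move_straight([*xy,z-4],speed=15,threshold=3)
    print("set",hit,np.round(status.get_ee_pos(),1),np.round(status.get_force(),1))
    gripper_to(85); env.move_straight([*xy,zt],speed=150); print("t",status.get_time_s())
TR=np.array([515,274.]); TX=np.array([np.cos(np.radians(-5)),np.sin(np.radians(-5))])
E
python3 - <<'E'
from h import *
for y in (90,-90): print(y,solve_ik([574,32,225],[180,0,y]))
pick([574,32],90,58)
place(TR,-5,45)
s=eyes.snapshot("top"); cv2.imwrite("pics/t1.png",s["frame"])
E
```

```text
90 [ 3.19088681 12.68016678  3.51096724 80.83080047  0.         93.19088681]
-90 [  3.19088681  12.68016678   3.51096724  80.83080047   0.
 -86.80911319]
grip 64.3 65.07308682821076 [574.6  32.   59.3]
held 63.9 [ 0.5  0.5 -2.6]
set True [514.9 273.9  46.3] [-0.3 -0.8  5. ]
t 14.4167
```

View pics/t1.png

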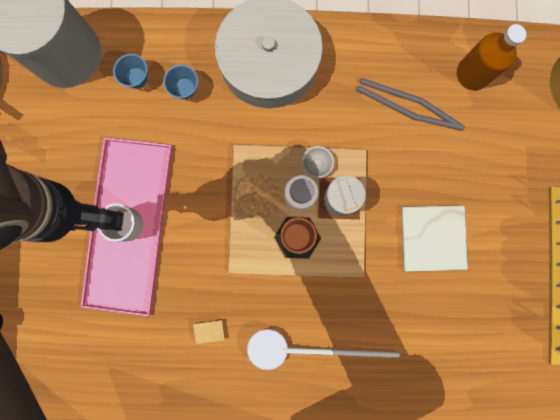

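The cup stands in the tray middle (120,222); the others are undisturbed. Next the tumbler and the canister.

Run:
```python
from h import *
import pickle
pick([502,-40],0,58); place(TR-95*TX,-5,45)
pick([572.3,-117.5],90,58); place(TR+95*TX,-5,45)
env.move_ptp([540,-42,330],[180,0,0])
s={n:eyes.snapshot(n) for n in("top","side","wrist")}; pickle.dump(s,open("s1.pkl","wb"))
crop(s["wrist"],140,40,420,250,2.8,"pics/w1.png"); cv2.imwrite("pics/t2.png",s["top"]["frame"]);cv2.imwrite("pics/sd2.png",s["side"]["frame"])
print(status.get_time_s())
```

```text
grip 56.3 63.42663778610074 [502.6 -40.   58.9]
held 56.8 [-0.8 -1.2 -0.8]
set True [420.3 282.3  45.9] [-0.1 -0.1  4.2]
t 31.0083
grip 63.5 64.75009549409151 [ 572.9 -117.6   59.1]
held 63.4 [ 1.9 -0.2 -2.4]
set True [609.6 265.6  46.1] [-0.1 -0.3  5.1]
t 44.8167
49.6583
```

View pics/w1.png

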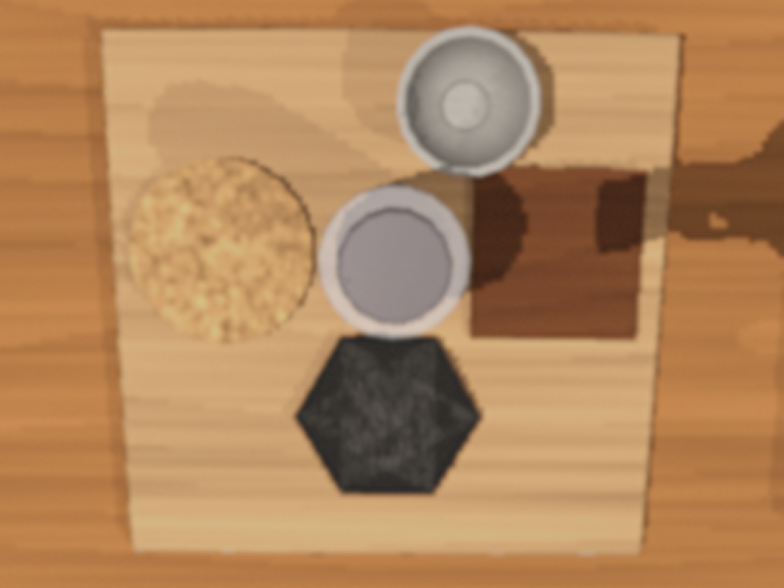

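View pics/sd2.png

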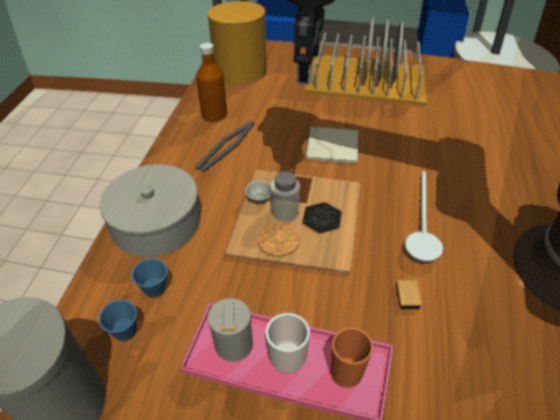

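Wrist crop: round mat spans 128–315 × 156–343, hex vertices (297,417),(342,337),(434,338),(480,416),(434,491),(342,492), square (472,170),(645,172),(636,339),(470,337), stopper (395,265). Side view: three items stand upright in the tray at (230,330),(287,343),(350,357).

Run:
```python
from h import *
import pickle
s=pickle.load(open("s1.pkl","rb")); w=s["wrist"]
f=lambda p:(p[0]/2.8-.32+140,p[1]/2.8-.32+40)
print("jar",atz(w,f((395,265)),107)[:2].round(1))
for n,P in [("hex",[(297,417),(342,337),(434,338),(480,416),(434,491),(342,492)]),("round",[(128,249),(315,249),(221,156),(221,343)]),("sq",[(472,170),(645,172),(636,339),(470,337)])]:
    q=np.array([atz(w,f(p),17)[:2] for p in P]); print(n,q.mean(0).round(1),q.round().tolist())
crop(s["top"],225,140,375,285,4,"pics/topc2.png")
pick([577,-43.5],0,48); place([505.2,-298.3],0,48)
```

```text
jar [577.8 -43.9]
hex [500.8 -41.4] [[500.0, 1.0], [538.0, -20.0], [537.0, -62.0], [501.0, -84.0], [464.0, -63.0], [464.0, -20.0]]
round [576.7  32.8] [[577.0, 74.0], [577.0, -9.0], [617.0, 31.0], [535.0, 35.0]]
sq [ 574.1 -116.2] [[611.0, -78.0], [611.0, -154.0], [537.0, -154.0], [538.0, -79.0]]
grip 56.6 64.22787308692932 [577.6 -43.7  48.9]
held 56.9 [-0.1  0.4 -3.3]
set True [ 505.1 -298.2   48.9] [-0.6 -0.7  4.9]
t 58.7
```

View pics/topc2.png

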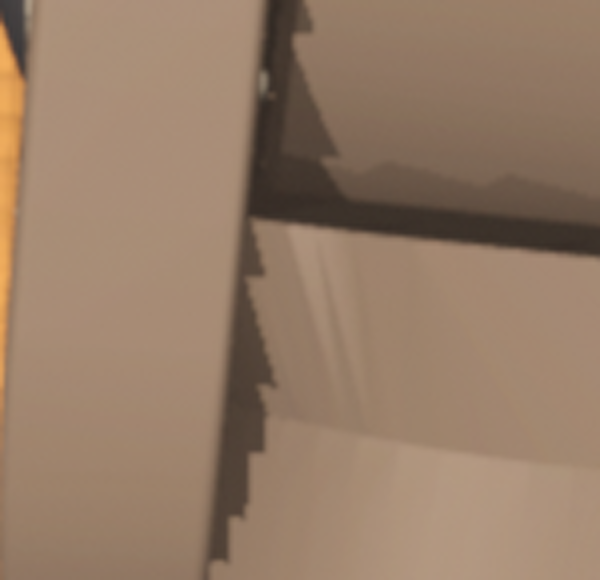

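The arm hid the board in that picture. I look again now from the slab pose, and from above the tray.

Run:
```python
from h import *
import pickle
s={"top":eyes.snapshot("top")}
env.move_ptp([480,274,340],[180,0,-5]); s["wrist"]=eyes.snapshot("wrist"); s["side"]=eyes.snapshot("side")
pickle.dump(s,open("s2.pkl","wb"))
a=cv2.resize(s["top"]["frame"][140:285,225:375],None,fx=4,fy=4,interpolation=cv2.INTER_CUBIC)
cv2.imwrite("pics/tc3.png",cv2.resize(s["top"]["frame"][140:290,225:485],None,fx=3,fy=3,interpolation=cv2.INTER_CUBIC))
cv2.imwrite("pics/w3.png",cv2.resize(s["wrist"]["frame"],(800,600),interpolation=cv2.INTER_CUBIC)); print(status.get_time_s())
```

```text
63.0917
```

View pics/tc3.png

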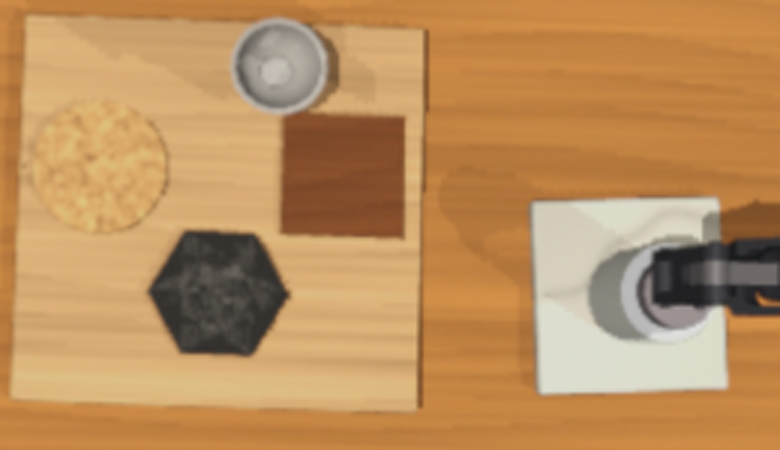

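View pics/w3.png

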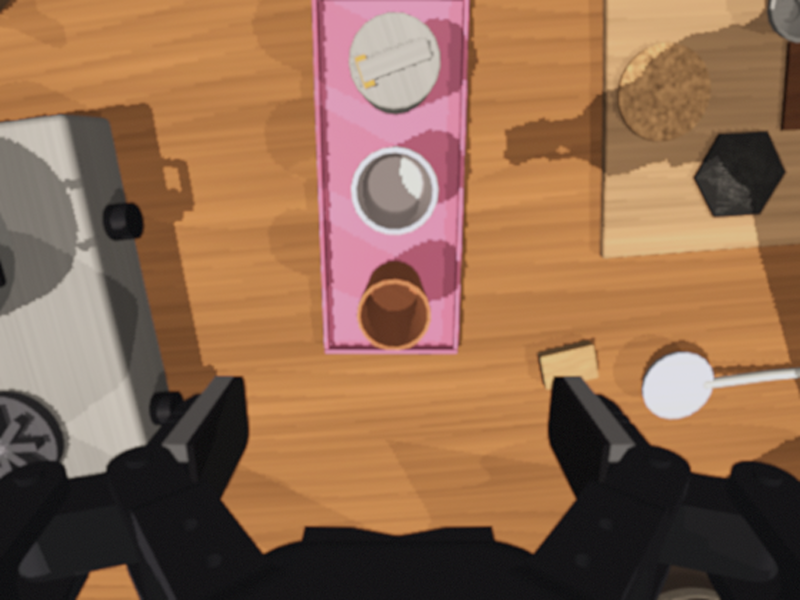

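Top crop: mats bare — round (99.5,165), square corners (283,114),(406,117),(404,238),(281,233), hex (149,293)…(289,295); the jar stands on the slab (about 680,293). Wrist: canister (395,61), cup (395,190), tumbler (395,314) upright in the tray.

Run:
```python
from h import *
import pickle
s=pickle.load(open("s2.pkl","rb")); T,w=s["top"],s["wrist"]; w1=pickle.load(open("s1.pkl","rb"))["wrist"]
f=lambda p:(p[0]/3-.33+225,p[1]/3-.33+140)
g=lambda p:(p[0]/2.8-.32+140,p[1]/2.8-.32+40)
W={"hex":[(297,417),(342,337),(434,338),(480,416),(434,491),(342,492)],"round":[(128,249),(315,249),(221,156),(221,343)],"sq":[(472,170),(645,172),(636,339),(470,337)]}
for n,P in [("hex",[(149,293),(184,232),(255,235),(289,295),(249,355),(180,351)]),("round",[(31,165),(168,165),(99,97),(99,233)]),("sq",[(283,114),(406,117),(404,238),(281,233)])]:
    q=np.array([atz(T,f(p),17)[:2] for p in P]); print(n,q.mean(0).round(1), "z",tri(T,f(np.mean(P,0)),w1,g(np.mean(W[n],0)))[0].round(1))
for n,p,z in [("can",(395,61),97),("cup",(395,190),89),("tum",(395,314),94)]: print(n,atz(w,np.array(p)*.7,z)[:2].round(1))
```

```text
hex [500.6 -41.8] z [500.7 -41.7  14.4]
round [577.6  32.7] z [577.3  32.5  18.9]
sq [ 575.  -117.7] z [ 574.9 -117.1   15.5]
can [606.4 264.9]
cup [516.9 273. ]
tum [420.6 281.6]
```

Run:
```python
from h import *
import pickle
s=pickle.load(open("s2.pkl","rb"))
for n,X,r in [("can",(608,265,94),32.5),("cup",(516,273.5,89),33),("tum",(420.5,282,94),30)]:
  for c in("top","wrist"):
    S=s[c]; u=proj(S,[X,(X[0],X[1]+r,X[2])]); R=np.linalg.norm(u[1]-u[0]); x,y=u[0].astype(int); m=int(R*1.8)
    x0,y0=max(x-m,0),max(y-m,0)
    g=cv2.resize(cv2.cvtColor(S["frame"][y0:y+m,x0:x+m],cv2.COLOR_BGR2GRAY),None,fx=4,fy=4,interpolation=cv2.INTER_CUBIC)
    h=cv2.HoughCircles(g,cv2.HOUGH_GRADIENT_ALT,1,20,param1=150,param2=.6,minRadius=int(R*3.5),maxRadius=int(R*4.5))
    if h is None: print(n,c,None); continue
    for k in h[0][:3]: print(n,c,atz(S,(k[0]/4-.375+x0,k[1]/4-.375+y0),X[2])[:2].round(1),(k[2]/4/R*r).round(1))
```

```text
can top [607.2 265.3] 32.4
can top [597.3 242.5] 30.7
can wrist None
cup top [516.7 272.2] 33.7
cup top [516.7 272.2] 29.2
cup wrist None
tum top [420.8 282. ] 30.7
tum top [420.8 282. ] 27.0
tum wrist [421.8 283.3] 27.3
```

Run:
```python
from h import *
import pickle
pick([420.7,282],-5,45); place([500.8,-41.6],0,58.5)
pick([607,265.2],-5,45); place([574.6,-117.1],90,58.5)
pick([516.8,273],-5,45); place([577.2,32.7],0,58.5)
env.move_ptp([540,-42,330],[180,0,0])
s={n:eyes.snapshot(n) for n in("top","side","wrist")}; pickle.dump(s,open("s3.pkl","wb"))
cv2.imwrite("pics/w4.png",cv2.resize(s["wrist"]["frame"],(800,600),interpolation=cv2.INTER_CUBIC)); cv2.imwrite("pics/sd4.png",s["side"]["frame"]);print(status.get_time_s())
```

```text
grip 57.0 63.09736277755974 [421.1 282.3  45.9]
held 56.5 [ 0.3  0.4 -0.9]
set True [500.7 -41.6  58.9] [-0.9  0.1  4.8]
t 75.625
grip 63.7 66.10052112489939 [607.6 265.5  46.2]
held 63.7 [ 0.5  1.  -2.8]
set True [ 574.5 -117.2   59.2] [ 0.1 -0.1  4.7]
t 90.95
grip 64.4 65.85493134249191 [517.4 273.4  46.3]
held 64.4 [-0.6  0.2 -1.6]
set True [577.   32.7  59.2] [1.  0.1 4.7]
t 102.4917
107.6833
```

View pics/w4.png

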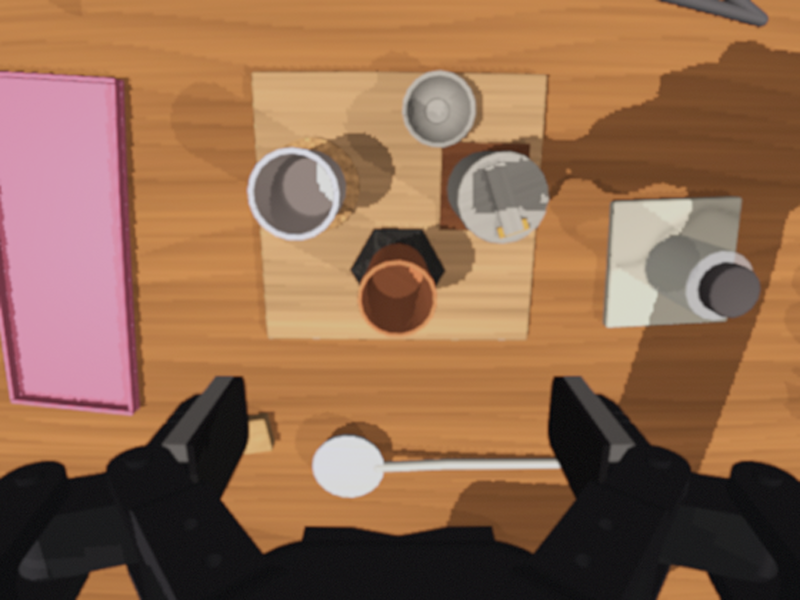

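View pics/sd4.png

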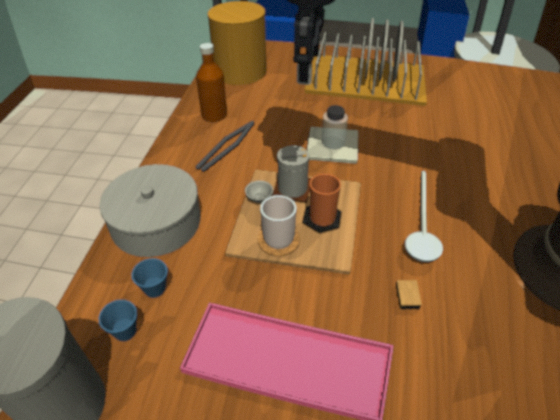

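All stand upright on their places: wrist cup (296,194), tumbler (397,297), canister (498,197), stopper (729,289); the tray is empty.

Run:
```python
from h import *
import pickle
w=pickle.load(open("s3.pkl","rb"))["wrist"]
E={}
for n,b,z,m in [("cup",(296.5,193.5),102,(577.2,32.7)),("tum",(397,297),107,(500.8,-41.6)),("can",(498.5,197),107,(574.6,-117.1)),("jar",(729,289),107,(505.2,-298.3))]:
    E[n]=np.linalg.norm(atz(w,np.array(b)*.7,z)[:2]-m); print(n,atz(w,np.array(b)*.7,z)[:2].round(1),m)
if max(E.values())<4.5: print(order.sign_off())
```

```text
cup [576.4  30.5] (577.2, 32.7)
tum [501. -41.] (500.8, -41.6)
can [ 574.3 -112.5] (574.6, -117.1)
jar [ 507.1 -292.3] (505.2, -298.3)
```

Canister and jar readings may be biased by the visible side walls. I'll check by overlaying the expected rim circles on the picture.

Run:
```python
from h import *
import pickle
w=pickle.load(open("s3.pkl","rb"))["wrist"]; k=2
g=cv2.resize(w["frame"][80:245,160:550],None,fx=k,fy=k,interpolation=cv2.INTER_CUBIC)
a=np.linspace(0,2*np.pi,60)
for (x,y),r,z in [((577.2,32.7),33,102),((500.8,-41.6),30,107),((574.6,-117.1),32.5,107),((505.2,-298.3),21,107),((505.2,-298.3),29,88)]:
    p=(proj(w,np.c_[x+r*np.cos(a),y+r*np.sin(a),0*a+z])-[160,80]+.25)*k
    cv2.polylines(g,[p.round().astype(np.int32)],True,(0,255,0),1)
cv2.imwrite("pics/ov.png",g)
```

```text
(no output)
```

View pics/ov.png

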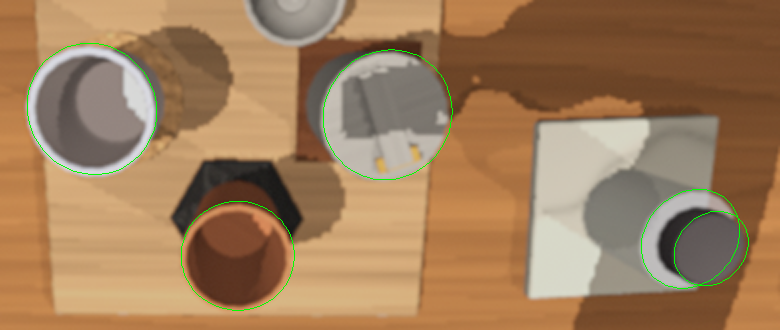

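The overlay circles fit the canister lid (388,115), cup, tumbler and jar to within about 1–2 mm, so everything is in its place. I'm handing it in.

```bash
python3 -c "
from bench import order,status
print(status.get_time_s(),order.sign_off())"
```

```text
the job is handed in; nothing more can be done
107.6833 None
```

The job is handed in at 107.7 s of the 131 s: the jar stands in the middle of the marble slab, and the canister, cup and tumbler are back on their own mats, all upright and, by the last overlay check, within about 2 mm of the middle.

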